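Swap the battery pack on the charger and close up

ROBOT

A 6-joint arm with a two-finger parallel gripper is mounted at the origin on the work surface. World frame = base frame: x ahead of the robot, y to its left, z up, the work surface at z = 0. Lengths are in mm, angles in rad, forces in N, time in s.
With the tool pointing down it reaches from about 275 to 1000 mm from the base axis. Payload 8.4 kg.
Tool frame: the origin (TCP) lies between the finger pads; the fingertips stand r.finger_overhang ahead of it and the grasp point (between the pads) is the TCP (r.finger_overhang is the distance from the TCP to the fingertips, in mm); z points along the fingers, y is the line along which they close (so a half turn about z gives the same grasp; the last joint's range is limited). The gripper opens to 85 mm and grips with 20 to 120 N. Pads are 22 mm wide; open, the fingers measure 114 mm over their backs; the gripper's body (76 mm by 85 mm) begins 54 mm behind the grasp point. The pads swing forward as they close: fully open they stand 13 mm farther back than shut.
Start: joints at [-1.321, 0.353, 1.633, -0, 1.155, -0.002], TCP at [155.716, -605.294, 250.281] pointing down, gripper open.
Joint ranges: [-2.63, 2.63], [-0.92, 2.1], [0.06, 2.66], [-1.3, 4.44], [0, 2.69], [-3.02, 3.02]. Speed limits (rad/s): [2.22, 2.22, 2.79, 3.14, 3.14, 3.14].

INTERFACE

Orientations are given as [roll, pitch, yaw] about the fixed x, y, z axes, in that order (R = Rz(yaw) Ry(pitch) Rx(roll)).
In Python, from rig import r, cams, sign_off gives the robot as it stands.
- The arm moves only by the shell command python3 -m crank 'ROWS' [FORCE]. ROWS is JSON, a list of rows, each a list of 7 numbers: the shift along the tool's x, y, z in m, then the turn, a rotation vector about the tool's x, y, z in rad, then the closure, from 0 (fully open) to 1 (shut). In form: [[dx, dy, dz, ax, ay, az, gripper], ...]. A call has 1 to 5 rows; each row is the pose to reach, as a shift and turn from the pose commanded when the call began, along the tool's axes at that moment; what a row does not reach only later rows make up. A row lasts 1/10 s, in which the tool goes at most 50 mm and 8.59 degrees, less where a joint would pass 70% of its speed; a pose out of reach is approached as far as the arm can. A call with a gripper value outside its range is refused whole. The fingers move at their own pace and stop on an object; FORCE is the grip in N (left out, the last holds). Time passes only in rows, so rows that repeat a pose let the fingers close. It gives the time, the measured TCP pose, the force, the opening and the grip force at its end, in the units of the state.
- r.sense(): the state, without advancing time (a new reading comes with each control period).
- cams.grab_frame(name): name is "scene" or "top" or "wrist"; returns a dict with "image" (400x640x3 uint8, red, green, blue), "fx", "fy", "cx", "cy" (pixels), "position" and "orientation" of the camera in the world. Camera axes: x right, y down, z forward; pixel columns grow to the right and rows downward; lengths in mm; the calibration is good to about 2 mm. The wrist camera is an equidistant fisheye: a pixel r from the principal point sees the ray r / f radians off the axis. A picture is of the moment at which its call begins. There is no depth.
- sign_off(): hands the job in; it is judged then, once.
The state is a dict: "clock": time; "qpos": joint angles; "qvel": joint speeds; "joint_efforts": joint torques, N m; "eef_pos": TCP position; "tcp_rot": TCP orientation; "contact_force": force on the tool from outside, world axes, zero at the start; "wrist_torque": the same for the moment, N m; "opening": opening from 0.0 (shut) to 1.0 (fully open); "grasp_force": force on a finger pad.
Only numpy, scipy, OpenCV 4.12 (cv2) and the standard library are available. Lean on these libraries where they do the work, as an engineer would, in place of code of your own. Each camera call takes 0.05 s, during which the arm holds its last target. There are 200 camera calls.

TASK

Swap the pack on the battery charger: open its clamp, take out the charged green-topped pack, set the flat red-topped pack in the cradle and bring the clamp fully down again so that the pack is pressed home. Stand that charged pack and every other green-topped pack on the bench upright on the floor of the battery case, not on top of one another, and shut the lid completely. Leave the can, the tape measure and the screwdriver where they are.

Things in the scene. Friction and masses are not known exactly. Their poses are not given: they have to be found in the camera images.
- charger: battery charger, fixed to the bench: black base 100 (x) by 210 (y) by 14 mm, origin at the bench surface under the centre of the cradle. The cradle is a four-walled well, inside 49 (x) by 69 (y) mm, for one pack with the pack's x along the charger's x; wall rims 44 mm above the bench. At its +y end two grey posts (52 mm apart outside, 93 mm tall, y = 74 to 98 mm) carry the clamp's hinge
- cradle (a point): point on the axis of the cradle, on the floor of the well when that floor is up (30 mm above the bench, 14 mm below the rims); axes as the charger's
- carriage (a joint): sprung floor of the cradle, metres pressed down from its upper stop: 0 up, 0.008 when the clamp presses a pack home, 0.010 lower stop. Its spring (4.5 N at the top, 200 N/m) lifts a pack that is not clamped; the pack's own weight does not press it down
- clamp (a joint): clamp arm of the charger, rad: 0 fully down (arm level over the pack), 1.75 fully open (arm up, leaning a little beyond vertical away from the cradle). It swings about the charger's x axis; its stiff hinge (0.45 N m) stays where it is left. Its rubber roller, 85 mm from the hinge, meets the top of a pack that is up at about 0.1 rad and presses it 8 mm down; about 6 N down on the handle closes it
- clamp_hinge (a point): axis of the clamp's hinge, 85 mm from the cradle's axis along the charger's +y, 82 mm above the bench. The axes turn with the arm: x along the hinge, -y along the arm towards the handle
- clamp_handle (a point): centre of the red handle at the free end of the clamp arm: a round bar, diameter 20 mm, 36 mm long along the hinge's direction (x), held in its middle by the steel arm (16 mm wide, 8 mm thick); in the clamp's axes it is 160 mm along -y and 12 mm along z from the hinge. Can be pinched across its two ends from above
- case: battery case, an open black box fixed to the bench, 190 (x) by 200 (y) by 68 mm tall, walls and floor 5 mm, origin at the centre of its underside; its lid is hinged on the rim at its own +x side
- case_lid (a joint): lid of the case, rad: 0 shut, 1.57 upright, 1.9 fully open. Stiff hinge (about 0.21 N m, lid 0.15 kg): it stays where it is left
- case_lid_hinge (a point): middle of the lid's hinge, 95 mm along the case's +x from its centre, 68 mm above the bench. Axes turn with the lid: y along the hinge, -x along the lid from hinge to free edge, z out of the lid's upper face. The lid is a yellow plate 190 by 200 by 8 mm
- case_lid_handle (a point): tip of the black knob on the lid's outer face, midway along its free edge and 30 mm in from it, 35 mm out from the face (its thickest part about 30 mm across)
- charged: green-topped (charged) battery pack, a rounded box 44 (its x) by 64 (its y) by 52 mm tall (its z), about 0.25 kg, black with a yellow band; origin at the centre of its underside; it is the same either way round (half turn about z). It starts clamped in the charger
- flat: red-topped (flat) battery pack, a rounded box 44 (its x) by 64 (its y) by 52 mm tall (its z), about 0.25 kg, black with a yellow band; origin at the centre of its underside; it is the same either way round (half turn about z). It starts on the bench
- spare1: green-topped (charged) battery pack, a rounded box 44 (its x) by 64 (its y) by 52 mm tall (its z), about 0.25 kg, black with a yellow band; origin at the centre of its underside; it is the same either way round (half turn about z). On the bench, or absent (None)
- spare2: green-topped (charged) battery pack, a rounded box 44 (its x) by 64 (its y) by 52 mm tall (its z), about 0.25 kg, black with a yellow band; origin at the centre of its underside; it is the same either way round (half turn about z). On the bench, or absent (None)
- spare3: green-topped (charged) battery pack, a rounded box 44 (its x) by 64 (its y) by 52 mm tall (its z), about 0.25 kg, black with a yellow band; origin at the centre of its underside; it is the same either way round (half turn about z). On the bench, or absent (None)
- glue_can: blue and white can, 52 mm across, 140 mm tall, bystander; origin under its centre
- tape_measure: yellow tape measure, 65 by 38 by 60 mm, bystander; origin under its centre
- screwdriver: screwdriver with a blue handle, about 0.2 m long, lying on the bench, bystander
Mind the look-alikes: they are no part of the job. What is shaped like the charger but pink is not meant.

How it is judged (in metres and radians):
On the way, in this order (a step that is already met when the one before it is completed fails the run):
1. the clamp is opened (value of joint clamp above 1 rad), for 0.1 s.
2. the flat pack stands in the cradle in place of the charged one (horizontal distance between flat and cradle below 0.008 m and angle between flat's own z axis and vertical below 0.12 rad and z of flat in the frame of cradle between -0.012 and 0.006 m), for 0.2 s.
3. the clamp is down and presses the flat pack home (horizontal distance between flat and cradle below 0.008 m and angle between flat's own z axis and vertical below 0.12 rad and value of joint clamp below 0.06 rad and value of joint carriage above 0.005 m), for 0.2 s.
At the end, for the whole second after the job is handed in: red-topped pack in the cradle (8 mm, 0.12 rad), clamp within 0.06 rad of fully down, cradle floor pressed more than 5 mm; every green-topped pack upright (0.15 rad) and still on the case floor; lid within 0.06 rad of shut (all of step 3 and value of joint case_lid below 0.06 rad and x of charged in the frame of case between -0.088 and 0.088 m and y of charged in the frame of case between -0.093 and 0.093 m and z of charged in the frame of case between -0.005 and 0.015 m and angle between each of charged, spare1, spare2, spare3's own z axis and vertical below 0.15 rad and linear speed of each of charged, spare1, spare2, spare3 below 0.03 m/s and x of spare1 in the frame of case between -0.088 and 0.088 m and y of spare1 in the frame of case between -0.093 and 0.093 m and z of spare1 in the frame of case between -0.005 and 0.015 m and x of spare2 in the frame of case between -0.088 and 0.088 m and y of spare2 in the frame of case between -0.093 and 0.093 m and z of spare2 in the frame of case between -0.005 and 0.015 m and x of spare3 in the frame of case between -0.088 and 0.088 m and y of spare3 in the frame of case between -0.093 and 0.093 m and z of spare3 in the frame of case between -0.005 and 0.015 m); the robot touches nothing.
It fails at once if the glue can is moved more than 30 mm (distance of glue_can from where it was at the start of the episode above 0.03 m).
It fails at once if the tape measure is moved more than 30 mm (distance of tape_measure from where it was at the start of the episode above 0.03 m).
It fails at once if the screwdriver is moved more than 30 mm (distance of screwdriver from where it was at the start of the episode above 0.03 m).
Of spare1, spare2, spare3 only 1 to 3 are there at a start; the rules pass over those that are not, and their reading is None.
At some moment in a run one of spare1, spare2, spare3 may be knocked a few centimetres aside while the robot is not near it.
Once in a run the grip may slacken for a moment while it holds something.
It also fails if it takes over 210 s, if anything falls off the work surface, if the arm or the gripper's body presses on something with over 40 N, if the wrist force passes 120 N, or if a joint passes its speed limit or range.

## Working session

There is one attempt and no reset: what is moved stays moved. The work goes in short steps, Python scripts to look and compute and a shell command to move; the robot and the scene stay as the last step left them, time stands still between calls to the robot, and variables do not carry over. Pictures are saved under pics/ and viewed, at most 18 in all, crops included, and the job is handed in when it is done.

```bash
ls; mkdir -p pics; python3 - <<'E'
from rig import r,cams
import cv2,numpy as np
print(r.sense(), r.finger_overhang)
for n in("scene","top"):
    f=cams.grab_frame(n); im=f.pop("image"); print(n,f)
    cv2.imwrite(f"pics/{n}0.png",im[:,:,::-1])
E
```

```text
pics
{'clock': 0.0, 'qpos': array([-1.32136623e+00,  3.53661953e-01,  1.63411994e+00,  3.35067308e-05,
        1.15520279e+00, -2.36387956e-03]), 'qvel': array([ 0.00175469, -0.00057285,  0.0006657 ,  0.00035905,  0.00084879,
       -0.00011217]), 'joint_efforts': array([ 2.02737894e-03, -6.05245829e+01, -3.42061579e+01,  3.08174981e-05,
        9.25484608e-03, -4.36365482e-06]), 'eef_pos': array([ 155.63570234, -604.8544219 ,  249.55911577]), 'tcp_rot': array([-3.14020070e+00, -3.39261684e-05,  2.51780403e-01]), 'contact_force': array([-0.41736013, -0.89112629, -0.39135064]), 'wrist_torque': array([ 0.01062774, -0.04424859,  0.00726629]), 'grasp_force': 0.0, 'opening': 1.0017573211619373} 19.0
scene {'fx': 430.21856084440253, 'fy': 430.21856084440253, 'cx': 312.35135412940207, 'cy': 195.29640563018964, 'position': array([1065.42903227, -400.48044201, 1180.99120473]), 'orientation': array([-2.5653512 ,  0.01229278,  0.75956179])}
top {'fx': 376.26199856800963, 'fy': 376.26199856800963, 'cx': 322.547999938527, 'cy': 205.39359774854125, 'position': array([ 441.26048551,   89.34675922, 1206.16568603]), 'orientation': array([-3.04284489,  0.02678832, -1.54778052])}
```

View pics/scene0.png

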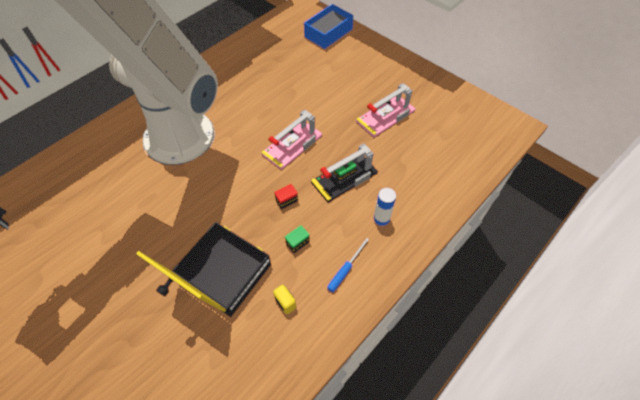

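View pics/top0.png

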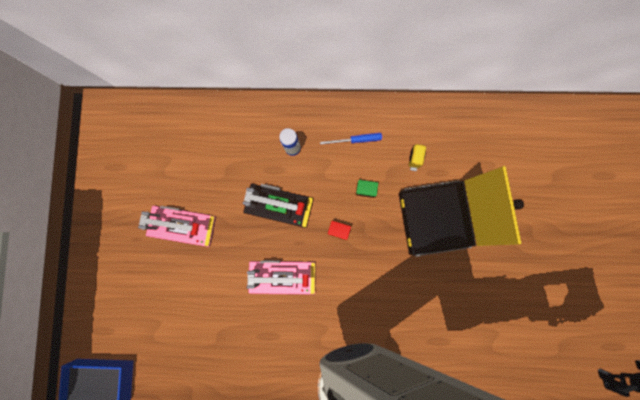

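Top view: the black charger is at (278,204) with the charged green pack. The pink chargers at (178,226) and (282,277) are look-alikes. The red pack is at (340,229) and one green spare at (367,188). The case is at (437,218) with its lid open to the right, the can at (290,140), screwdriver at (350,138) and tape at (418,157).

```bash
cat > h.py <<'E'
from rig import r,cams
import cv2,numpy as np
from scipy.spatial.transform import Rotation as R
def grab(n,save=None):
    f=cams.grab_frame(n)
    if save: cv2.imwrite(f"pics/{save}.png",f["image"][:,:,::-1])
    f["hsv"]=cv2.cvtColor(f["image"],cv2.COLOR_RGB2HSV); f["wrist"]=n=="wrist"; return f
def cast(f,uv,z):
    uv=np.atleast_2d(np.float64(uv)); x=(uv-[f["cx"],f["cy"]])/[f["fx"],f["fy"]]
    if f["wrist"]:
        th=np.linalg.norm(x,axis=1,keepdims=True); d=np.c_[x/np.maximum(th,1e-9)*np.sin(th),np.cos(th)]
    else: d=np.c_[x,np.ones(len(x))]
    d=R.from_euler("xyz",f["orientation"]).apply(d); p=np.array(f["position"])
    return p+d*((z-p[2])/d[:,2:])
def proj(f,P):
    c=R.from_euler("xyz",f["orientation"]).inv().apply(np.atleast_2d(P)-f["position"])
    if f["wrist"]:
        rr=np.linalg.norm(c[:,:2],axis=1,keepdims=True); x=c[:,:2]/np.maximum(rr,1e-9)*np.arctan2(rr,c[:,2:])
    else: x=c[:,:2]/c[:,2:]
    return x*[f["fx"],f["fy"]]+[f["cx"],f["cy"]]
RNG=dict(green=((45,110,60),(85,255,255)),red=((0,150,90),(6,255,255)),yellow=((23,150,100),(32,255,255)),black=((0,0,0),(180,255,55)))
def blobs(f,col,z,amin=30):
    "contours cast to plane z: (area px, centre px, min-area rect centre, size, long-side yaw)"
    m=cv2.inRange(f["hsv"],*map(np.array,RNG[col]))
    if col=="red": m|=cv2.inRange(f["hsv"],(174,150,90),(180,255,255))
    out=[]
    for c in cv2.findContours(m,cv2.RETR_EXTERNAL,cv2.CHAIN_APPROX_NONE)[0]:
        if cv2.contourArea(c)<amin: continue
        c=c[:,0]; W=cast(f,c,z)[:,:2]; (ctr,sz,_)=rc=cv2.minAreaRect(W.astype(np.float32))
        b=cv2.boxPoints(rc); e=max((b[1]-b[0],b[2]-b[1]),key=np.linalg.norm)
        out.append((cv2.contourArea(c.reshape(-1,1,2)),c.mean(0).round(1),np.round(ctr,1),np.round(sorted(sz),1),round(float(np.arctan2(e[1],e[0])%np.pi),3)))
    return out
def state():
    s=r.sense(); print(round(s["clock"],2),s["eef_pos"].round(1),s["tcp_rot"].round(3),"F",s["contact_force"].round(1),"op",round(s["opening"],3),"g",round(s["grasp_force"],1)); return s
def delta(p,yaw=None,tilt=None):
    "shift (m) and rotvec in tool axes to reach TCP p, pointing down with given yaw"
    s=r.sense(); T=R.from_euler("xyz",s["tcp_rot"]); d=T.inv().apply(np.array(p)-s["eef_pos"])/1000
    v=np.zeros(3)
    if yaw is not None:
        v=min(((T.inv()*R.from_euler("xyz",[np.pi,0,yaw+k*np.pi])).as_rotvec() for k in(0,1)),key=np.linalg.norm)
    print("d",d.round(4),"rot",v.round(3))
E
python3 - <<'E'
from h import *
for n in("top","scene"):
    f=grab(n)
    for c,z in(("green",52),("red",52),("yellow",60)):
        for b in blobs(f,c,z,20): print(n,c,*b)
    if n=="top":
        # black blobs: charger base & case rim
        for b in blobs(f,"black",68,300): print("black68",*b)
        for b in blobs(f,"black",14,300): print("black14",*b)
        cv2.imwrite("pics/topz.png",cv2.resize(f["image"][120:270,220:540,::-1],(800,375),interpolation=cv2.INTER_CUBIC))
E
```

```text
top green 79.0 [275.1 208.8] [541.3 268.8] [15. 68.] 1.348
top green 43.5 [278.2 197.7] [576.2 261.4] [10. 65.] 1.38
top green 255.5 [366.8 187.8] [612.2 -12.5] [45.  61.3] 1.445
top red 50.5 [305.2 280.2] [326.9 169.3] [15.2 35.8] 0.027
top red 61.5 [194.5 228.3] [474.8 517.2] [20.2 40.7] 3.073
top red 279.0 [339.  229.7] [481.3  70.6] [46.4 63.7] 1.272
top red 67.5 [299.7 208.2] [544.6 193.3] [21.1 41.2] 2.88
top yellow 21.5 [312.3 284.7] [314.9 148.8] [ 6.  44.3] 0.026
top yellow 35.5 [209.  230.7] [469.8 469.1] [ 7.9 84.2] 2.994
top yellow 76.0 [307.1 211.7] [533.4 170. ] [14.  88.4] 2.951
top yellow 2802.5 [490.5 207. ] [ 557.9 -389.4] [131.6 234.2] 0.173
top yellow 198.5 [417.4 155.8] [ 713.5 -167.5] [34.8 69.8] 2.949
black68 615.5 [621.2 381.7] [  62.5 -733.6] [ 63.5 111.6] 1.527
black68 454.5 [349.2 352.2] [124.5  35.2] [ 37.  138.9] 1.838
black68 4094.5 [435.6 218.3] [ 522.3 -220.9] [197.1 199.9] 0.173
black68 3356.0 [ 59.2 264.5] [429.8 932.3] [ 72.  936.1] 0.001
black14 615.5 [621.2 381.7] [  44.5 -772.7] [ 66.5 116.9] 1.527
black14 454.5 [349.2 352.2] [109.5  32.6] [ 38.7
[... 263 characters left out ...]
 1.36
scene red 239.0 [285.4 193.2] [483.3  69.7] [49.2 65.5] 1.28
scene red 57.5 [324.8 173. ] [519.2 216.5] [29.1 40.1] 2.319
scene red 34.0 [273.7 140.4] [298.8 193.9] [17.3 41.1] 3.114
scene red 32.5 [371.8 107.8] [447.  540.5] [18.  43.5] 2.901
scene red 22.5 [ 7.8 84.6] [-643.7 -305.7] [  5.2 135.7] 0.013
scene red 91.5 [44.1 57.9] [-683.  -137.9] [ 44.  220.3] 3.023
scene yellow 337.5 [284.6 298.7] [ 727.  -171.5] [39.9 76.2] 2.9
scene yellow 488.5 [180.8 281.3] [ 477. -337.] [ 18.4 321.8] 0.178
scene yellow 104.5 [320.6 188.8] [556.3 153.5] [17.5 93.7] 2.911
scene yellow 38.0 [271.5 158.2] [354.1 132.3] [ 8.9 88.8] 0.019
scene yellow 35.0 [365.6 125.4] [489.2 454.1] [10.3 88.5] 2.997
```

View pics/topz.png

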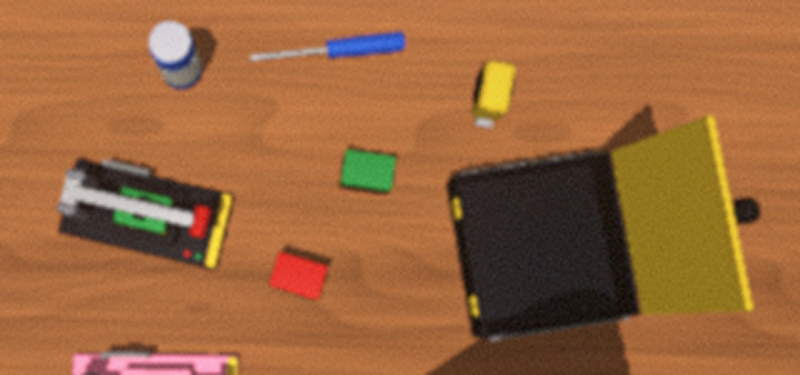

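```bash
python3 - <<'E'
from h import *
f=grab("top"); g=grab("scene")
print("handle", *[cast(x,c,94).round(1) for x,c in((f,(299.7,208.2)),(g,(324.8,173)))])
for x in (f,g):
    m=cv2.inRange(x["hsv"],*map(np.array,RNG["green"])); 
    w=cast(x,np.argwhere(m>0)[:,::-1],74)[:,:2]; w=w[np.linalg.norm(w-[555,262],axis=1)<60].astype(np.float32)
    print(len(w),cv2.minAreaRect(w))
    print("case", [b[2:] for b in blobs(x,"black",68,1500)])
delta((540,195,450),1.37)
print(R.from_euler("xyz",r.sense()["tcp_rot"]).as_matrix().round(2))
E
```

```text
handle [[541.  189.4  94. ]] [[540.6 189.1  94. ]]
173 ((555.2257690429688, 262.0667724609375), (66.66226959228516, 47.91346740722656), 78.24496459960938)
case [(array([ 522.2, -221.1]), array([197.6, 199.6]), 0.174), (array([429.8, 930.7]), array([ 71.9, 936.3]), 3.139)]
146 ((568.4033813476562, 259.2645263671875), (68.86150360107422, 28.121606826782227), 78.88318634033203)
case [(array([1049. ,   53.1]), array([127.9, 638.4]), 1.569), (array([ 536. , -228.9]), array([192. , 218.3]), 0.169), (array([1056. ,  632.1]), array([159.9, 200. ]), 3.14)]
d [ 0.5715 -0.6793 -0.1997] rot [-0.    -0.    -1.118]
[[ 0.97  0.25 -0.  ]
 [ 0.25 -0.97  0.  ]
 [ 0.   -0.   -1.  ]]
```

```bash

python3 -m crank '[[0,0,-0.05,0,0,0,0],[0,0,-0.1,0,0,0,0],[0,0,-0.15,0,0,0,0],[0,0,-0.2,0,0,0,0],[0,0,-0.2,0,0,0,0]]' 40
for i in 1 2 3 4; do python3 -m crank '[[0.143,-0.17,0,0,0,0,0],[0.143,-0.17,0,0,0,0,0],[0.143,-0.17,0,0,0,0,0],[0.143,-0.17,0,0,0,0,0],[0.143,-0.17,0,0,0,0,0]]'; done
python3 -m crank '[[0,0,0,0,0,-0.74,0],[0,0,0,0,0,-0.74,0],[0,0,0,0,0,-0.74,0],[0,0,0,0,0,-0.74,0],[0,0,0,0,0,-0.74,0]]'
python3 -m crank '[[0,0,0,0,0,-0.378,0],[0,0,0,0,0,-0.378,0],[0,0,0,0,0,-0.378,0],[0,0,0,0,0,-0.378,0]]'
python3 - <<'E'
from h import *
state(); f=grab("wrist","w1"); print({k:f[k] for k in("fx","cx","cy","position","orientation")})
delta((541,189.3,250),1.378)
E
```

```text
clock: 0.8
eef_pos: [156.2, -607.3, 458.6]
tcp_rot: [3.129, 0.0, 0.252]
contact_force: [0.9, -1.3, 1.0]
opening: 1.0
grasp_force: 0.0
clock: 1.3
eef_pos: [252.7, -401.7, 450.1]
tcp_rot: [-3.141, -0.001, 0.253]
contact_force: [-1.1, -0.7, -1.0]
opening: 0.998
grasp_force: 0.0
clock: 1.8
eef_pos: [348.7, -201.6, 450.1]
tcp_rot: [-3.141, -0.001, 0.254]
contact_force: [0.7, -0.6, -0.6]
opening: 1.001
grasp_force: 0.0
clock: 2.3
eef_pos: [445.0, -1.1, 449.8]
tcp_rot: [-3.141, -0.0, 0.254]
contact_force: [0.6, -0.4, -0.4]
opening: 1.0
grasp_force: 0.0
clock: 2.8
eef_pos: [541.1, 199.4, 449.0]
tcp_rot: [-3.141, 0.001, 0.254]
contact_force: [0.2, -0.5, -0.1]
opening: 1.002
grasp_force: 0.0
clock: 3.3
eef_pos: [540.1, 195.8, 449.7]
tcp_rot: [-3.141, 0.001, 0.998]
contact_force: [0.3, 0.1, -0.7]
opening: 0.998
grasp_force: 0.0
clock: 3.7
eef_pos: [540.1, 195.7, 449.7]
tcp_rot: [-3.141, 0.0, 1.371]
contact_force: [-0.1, -0.2, -0.2]
opening: 0.999
grasp_force: 0.0
3.7 [540.1 195.7 449.7] [-3.141  0.     1.371] F [-0.1 -0.2 -0.2] op 0.999 g 0.0
{'fx': 309.70691628693146, 'cx': 321.74317957614164, 'cy': 202.07602186524124, 'position': array([554.1855847 , 266.91659648, 571.57422   ]), 'orientation': array([ 2.85537769e+00,  7.51580418e-04, -2.00767080e-01])}
d [-0.0061  0.0022  0.1998] rot [-0.    0.   -0.01]
```

View pics/w1.png

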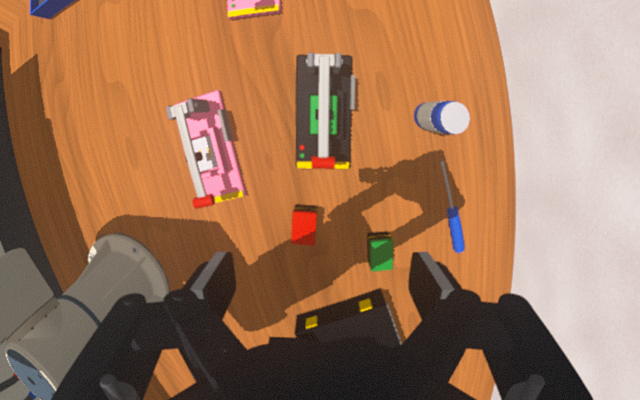

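The wrist view shows the black charger at (325,110) with the green pack and the handle at (323,163). The pink look-alike is at (205,150), the red pack at (304,225) and the green spare at (380,252).

```bash
python3 - <<'E'
from h import *
f=grab("wrist")
for b in blobs(f,"red",94,60): print("red94",*b)
for b in blobs(f,"green",74,60): print("green74",*b)
for b in blobs(f,"red",52,60): print("red52",*b)
for b in blobs(f,"green",52,60): print("green52",*b)
print(cast(f,[(296,168),(352,168),(353,55),(297,55)],14).round(1))
E
```

```text
red94 744.0 [303.8 227. ] [487.5  92.5] [39.8 59.9] 1.285
red94 179.5 [203.2 201.5] [329.1 171.1] [18.2 41. ] 0.003
red94 217.0 [322.9 161.7] [540.7 192.6] [19.  37.3] 2.938
green74 619.5 [381.1 254.3] [609.4   4.7] [40.4 62.6] 1.456
green74 201.5 [333.4 114.5] [572.  261.6] [11.1 62.8] 1.369
green74 265.0 [312.9 114. ] [540.2 268.1] [12.8 62.8] 1.363
red52 744.0 [303.8 227. ] [481.6  77.2] [43.2 65.1] 1.285
red52 179.5 [203.2 201.5] [309.3 162.6] [19.8 44.6] 0.003
red52 217.0 [322.9 161.7] [539.5 186.1] [20.7 40.6] 2.938
green52 619.5 [381.1 254.3] [611.8  -6.9] [42.2 65.3] 1.456
green52 201.5 [333.4 114.5] [572.8 261.4] [11.6 65.6] 1.369
green52 265.0 [312.9 114. ] [539.5 268.2] [13.3 65.6] 1.363
[[487.9 179.4  14. ]
 [588.2 158.7  14. ]
 [630.  360.9  14. ]
 [532.8 380.7  14. ]]
```

```bash

python3 -m crank '[[-0.005,0.002,0.05,0,0,0,0],[-0.005,0.002,0.1,0,0,0,0],[-0.005,0.002,0.15,0,0,0,0],[-0.005,0.002,0.2,0,0,0,0],[-0.005,0.002,0.2,0,0,0,0]]' 40 | tail -6
python3 -m crank '[[0,0,0.05,0,0,0,0],[0,0,0.1,0,0,0,0],[0,0,0.13,0,0,0,0],[0,0,0.156,0,0,0,0],[0,0,0.156,0,0,0,0]]'
python3 - <<'E'
from h import *
state(); f=grab("wrist","w2")
for b in blobs(f,"red",94,60): print("red94",*b)
for b in blobs(f,"green",74,60): print("green74",*b)
E
```

```text
clock: 4.3
eef_pos: [537.3, 189.1, 244.0]
tcp_rot: [-3.132, 0.006, 1.368]
contact_force: [-0.5, -0.3, 0.4]
opening: 1.0
grasp_force: 0.0
clock: 4.8
eef_pos: [540.8, 190.3, 93.4]
tcp_rot: [-3.139, 0.002, 1.369]
contact_force: [-0.3, 0.1, 0.3]
opening: 1.0
grasp_force: 0.0
4.8 [540.8 190.3  93.4] [-3.139e+00  2.000e-03  1.369e+00] F [-0.3  0.1  0.3] op 1.0 g 0.0
red94 782.5 [ 53.3 327.6] [330.6 170.9] [22.4 69.4] 0.092
red94 2982.5 [321.3 275.9] [540.5 192.6] [22.6 37.5] 2.93
red94 116.5 [266.1 196.7] [525.8 233.4] [5.2 5.3] 2.122
green74 100.0 [459.  385.1] [619.6  60.3] [ 7.6 24. ] 2.163
green74 91.0 [266.8 217. ] [518.5 218.8] [5.2 5.6] 2.943
green74 2580.0 [357.  107.4] [571.  261.7] [11.2 61.8] 1.36
green74 2979.0 [287.8 105.7] [540.7 268.2] [12.2 61.5] 1.352
```

View pics/w2.png

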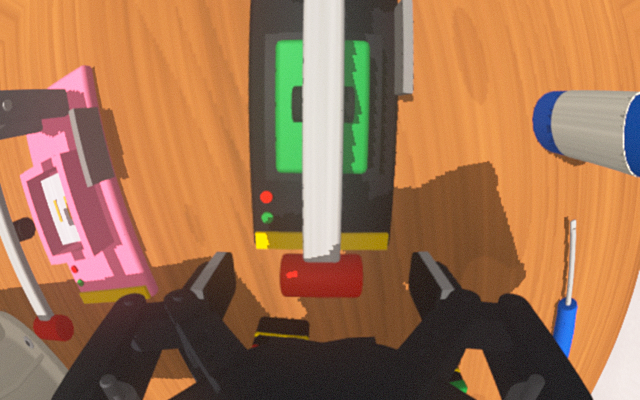

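The handle is at (321,276), midway between the fingers, and the arm is over the green pack. I'll pinch it and swing it open.

```bash

python3 -m crank '[[0,0,0,0,0,0,1],[0,0,0,0,0,0,1],[0,0,0,0,0,0,1],[0,0,0,0,0,0,1],[0,0,0,0,0,0,1]]' 40|tr '\n' ' '
python3 -m crank '[[0.0056,0,-0.0316,0,0,0,1],[0.0173,0,-0.0614,0,0,0,1],[0.0347,0,-0.0883,0,0,0,1],[0.0572,0,-0.1111,0,0,0,1],[0.0836,0,-0.1291,0,0,0,1]]'|tr '\n' ' '
python3 - <<'E'
from h import *
state()
E
```

```text
clock: 5.35 eef_pos: [540.7, 190.9, 95.9] tcp_rot: [-3.141, -0.001, 1.369] contact_force: [-7.2, 1.6, 13.3] opening: 0.415 grasp_force: 39.1 clock: 5.85 eef_pos: [557.7, 271.6, 224.7] tcp_rot: [3.141, 0.002, 1.369] contact_force: [7.3, -1.6, -12.8] opening: 0.417 grasp_force: 41.1 5.85 [557.7 271.6 224.7] [3.141e+00 2.000e-03 1.369e+00] F [  7.3  -1.6 -12.8] op 0.417 g 41.1
```

```bash

python3 -m crank '[[0.0296,0,-0.0124,0,0,0,1],[0.0611,0,-0.0186,0,0,0,1],[0.0931,0,-0.0185,0,0,0,1],[0.1058,0,-0.0166,0,0,0,1],[0.1058,0,-0.0166,0,0,0,1]]'|tr '\n' ' '
python3 -m crank '[[0,0,0,0,0,0,0],[0,0,0,0,0,0,0],[0,0,0,0,0,0,0],[0,0,0,0,0,0,0]]'|tr '\n' ' '
python3 -m crank '[[0,0,-0.05,0,0,0,0],[0,0,-0.1,0,0,0,0],[-0.05,0,-0.1,0,0,0,0],[-0.1,0,-0.1,0,0,0,0],[-0.15,0,-0.1,0,0,0,0]]'|tr '\n' ' '
python3 -m crank '[[-0.05,0,0,0,0,0,0],[-0.065,0,0.0,0,0,0,0],[-0.065,0,0.0,0,0,0,0]]'|tr '\n' ' '
python3 - <<'E'
from h import *
state(); f=grab("wrist","w3")
for b in blobs(f,"green",82,60): print("green82",*b)
for b in blobs(f,"green",52,60): print("green52",*b)
for b in blobs(f,"red",52,60): print("red52",*b)
E
```

```text
clock: 6.35 eef_pos: [580.6, 378.4, 242.1] tcp_rot: [3.138, -0.003, 1.371] contact_force: [2.2, 1.0, 8.3] opening: 0.41 grasp_force: 40.6 clock: 6.75 eef_pos: [578.8, 375.7, 239.9] tcp_rot: [-3.141, 0.0, 1.369] contact_force: [0.2, -0.1, -0.9] opening: 1.0 grasp_force: 0.0 clock: 7.25 eef_pos: [548.4, 227.6, 340.2] tcp_rot: [3.141, -0.0, 1.371] contact_force: [1.1, -0.2, 0.3] opening: 0.998 grasp_force: 0.0 clock: 7.55 eef_pos: [535.8, 163.4, 340.4] tcp_rot: [3.141, -0.0, 1.367] contact_force: [-0.6, 0.6, -0.6] opening: 0.997 grasp_force: 0.0 7.55 [535.8 163.4 340.4] [ 3.141 -0.     1.367] F [-0.6  0.6 -0.6] op 0.997 g 0.0
green82 958.0 [393.1 265.7] [606.6  11.8] [40.5 61.5] 1.444
green82 1779.5 [321.1  89.1] [555.5 265.1] [43.6 63.2] 1.363
green52 958.0 [393.1 265.7] [611.1  -5.8] [43.7 66.3] 1.444
green52 1779.5 [321.1  89.1] [556.  267.5] [47.  68.2] 1.363
red52 1168.5 [297.5 233.4] [481.6  76.8] [42.7 66.6] 1.29
red52 301.0 [171.4 201.2] [304.5 163.8] [21.2 48.2] 3.139
```

View pics/w3.png

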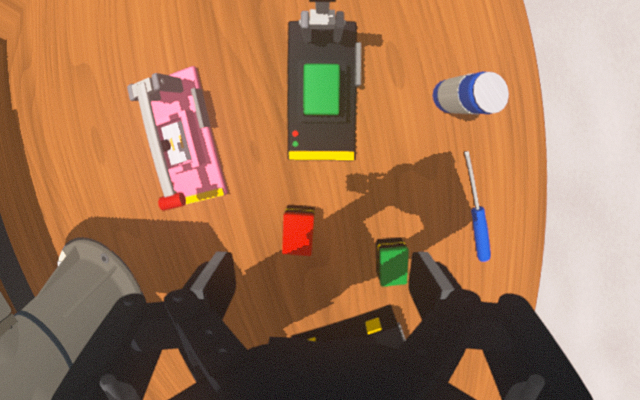

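The clamp arm is up (top at (322,20)). The green pack sits in the cradle at (321,89), the flat pack is at (298,233) and the spare at (393,265). I'll turn the gripper half round so the camera stays clear of the raised arm.

```bash

for i in 1 2 3 4; do python3 -m crank '[[0,0,0,0,0,-0.74,0],[0,0,0,0,0,-0.74,0],[0,0,0,0,0,-0.74,0],[0,0,0,0,0,-0.74,0],[0,0,0,0,0,-0.74,0]]'|tr '\n' ' '; done
python3 -m crank '[[0,0,0,0,0,-0.18,0],[0,0,0,0,0,-0.18,0],[0,0,0,0,0,-0.18,0]]'|tr '\n' ' '
python3 - <<'E'
from h import *
print(state()["qpos"].round(3))
delta((555.7,265.1,140),-1.778)
E
```

```text
clock: 8.1 eef_pos: [536.5, 167.2, 339.8] tcp_rot: [3.141, -0.001, 2.117] contact_force: [-0.3, -0.3, 0.0] opening: 1.002 grasp_force: 0.0 clock: 8.6 eef_pos: [536.5, 167.3, 339.7] tcp_rot: [3.141, -0.0, 2.857] contact_force: [-0.5, -0.2, -0.1] opening: 1.002 grasp_force: 0.0 clock: 9.1 eef_pos: [536.5, 167.2, 339.7] tcp_rot: [3.141, 0.0, -2.686] contact_force: [-0.7, -0.5, 0.3] opening: 0.998 grasp_force: 0.0 clock: 9.6 eef_pos: [536.5, 167.2, 339.7] tcp_rot: [3.141, 0.0, -1.946] contact_force: [-0.4, 0.2, 0.2] opening: 1.0 grasp_force: 0.0 clock: 9.9 eef_pos: [536.5, 167.0, 339.7] tcp_rot: [3.141, 0.0, -1.772] contact_force: [-0.1, -0.7, 0.0] opening: 0.999 grasp_force: 0.0 9.9 [536.5 167.  339.7] [ 3.141  0.    -1.772] F [-0.1 -0.7  0. ] op 0.999 g 0.0
[ 2.990e-01  1.800e-01  1.664e+00  1.000e-03  1.298e+00 -2.642e+00]
d [-0.0999  0.0007  0.1998] rot [0.    0.    0.006]
```

```bash

python3 -m crank '[[-0.05,0,0,0,0,0,0],[-0.1,0.001,0,0,0,0.006,0],[-0.1,0.001,0.05,0,0,0.006,0],[-0.1,0.001,0.1,0,0,0.006,0],[-0.1,0.001,0.14,0,0,0.006,0]]'|tr '\n' ' '
python3 -m crank '[[0,0,0.05,0,0,0,0],[0,0,0.09,0,0,0,0],[0,0,0.12,0,0,0,0],[0,0,0.132,0,0,0,0],[0,0,0.132,0,0,0,0]]'|tr '\n' ' '
python3 -m crank '[[0,0,0,0,0,0,1],[0,0,0,0,0,0,1],[0,0,0,0,0,0,1],[0,0,0,0,0,0,1],[0,0,0,0,0,0,1]]' 60|tr '\n' ' '
python3 - <<'E'
from h import *
state()
E
```

```text
clock: 10.4 eef_pos: [554.4, 265.0, 197.2] tcp_rot: [3.14, -0.001, -1.779] contact_force: [0.4, 0.2, 1.0] opening: 1.001 grasp_force: 0.0 clock: 10.9 eef_pos: [554.4, 263.9, 66.3] tcp_rot: [3.139, -0.002, -1.78] contact_force: [-0.2, 0.2, 1.0] opening: 0.999 grasp_force: 0.0 clock: 11.4 eef_pos: [556.2, 264.0, 69.0] tcp_rot: [-3.14, 0.002, -1.78] contact_force: [0.4, 1.5, 1.9] opening: 0.506 grasp_force: 66.2 11.4 [556.2 264.   69. ] [-3.14e+00  2.00e-03 -1.78e+00] F [0.4 1.5 1.9] op 0.506 g 66.2
```

```bash

python3 -m crank '[[0,0,-0.02,0,0,0,1],[0,0,-0.05,0,0,0,1],[0,0,-0.1,0,0,0,1],[0,0,-0.15,0,0,0,1],[0,0,-0.2,0,0,0,1]]'|tr '\n' ' '
python3 -m crank '[[0,0,-0.01,0,0,0.74,1],[0,0,-0.01,0,0,0.74,1],[0,0,-0.01,0,0,0.74,1],[0,0,-0.01,0,0,0.74,1],[0,0,-0.01,0,0,0.74,1]]'|tr '\n' ' '
for i in 1 2; do python3 -m crank '[[0,0,0,0,0,0.74,1],[0,0,0,0,0,0.74,1],[0,0,0,0,0,0.74,1],[0,0,0,0,0,0.74,1],[0,0,0,0,0,0.74,1]]'|tr '\n' ' '; done
python3 -m crank '[[0,0,0,0,0,0.54,1],[0,0,0,0,0,0.54,1],[0,0,0,0,0,0.54,1],[0,0,0,0,0,0.54,1]]'|tr '\n' ' '
python3 - <<'E'
from h import *
state()
delta((480,-165,290),1.743)
E
```

```text
clock: 11.9 eef_pos: [554.4, 263.0, 269.4] tcp_rot: [3.14, -0.001, -1.78] contact_force: [1.1, 0.3, -2.4] opening: 0.501 grasp_force: 65.7 clock: 12.4 eef_pos: [554.6, 263.1, 277.5] tcp_rot: [3.141, -0.001, -2.526] contact_force: [0.2, -0.4, -2.7] opening: 0.504 grasp_force: 65.9 clock: 12.9 eef_pos: [554.7, 263.2, 277.5] tcp_rot: [-3.141, -0.001, 3.018] contact_force: [-1.0, 0.7, -3.2] opening: 0.508 grasp_force: 65.8 clock: 13.4 eef_pos: [554.7, 263.2, 277.5] tcp_rot: [-3.14, -0.0, 2.278] contact_force: [0.5, 0.0, -2.5] opening: 0.506 grasp_force: 65.8 clock: 13.8 eef_pos: [554.7, 263.2, 277.5] tcp_rot: [-3.14, 0.0, 1.738] contact_force: [0.1, -0.5, -2.3] opening: 0.507 grasp_force: 65.8 13.8 [554.7 263.2 277.5] [-3.14   0.     1.738] F [ 0.1 -0.5 -2.3] op 0.507 g 65.8
d [-0.4098 -0.1449 -0.0121] rot [-0.001  0.    -0.005]
```

```bash

for i in 1 2; do python3 -m crank '[[-0.205,-0.0725,-0.006,0,0,0,1],[-0.205,-0.0725,-0.006,0,0,0,1],[-0.205,-0.0725,-0.006,0,0,0,1],[-0.205,-0.0725,-0.006,0,0,0,1],[-0.205,-0.0725,-0.006,0,0,0,1]]'|tr '\n' ' '; done
python3 - <<'E'
from h import *
state(); f=grab("wrist","w4")
for b in blobs(f,"black",68,2000): print("b68",*b)
for b in blobs(f,"green",52,60): print("green52",*b)
E
```

```text
clock: 14.3 eef_pos: [517.3, 45.4, 283.8] tcp_rot: [-3.14, 0.001, 1.742] contact_force: [1.0, 0.1, -3.5] opening: 0.509 grasp_force: 65.9 clock: 14.8 eef_pos: [481.5, -168.9, 289.9] tcp_rot: [-3.141, 0.001, 1.741] contact_force: [-0.4, 0.5, -3.3] opening: 0.504 grasp_force: 65.8 14.8 [ 481.5 -168.9  289.9] [-3.141e+00  1.000e-03  1.741e+00] F [-0.4  0.5 -3.3] op 0.504 g 65.8
b68 35511.5 [337.5 293.2] [ 661.2 -378.8] [488.  889.4] 0.061
green52 12755.0 [321.7 273.2] [ 506.  -316.6] [138.6 210.3] 1.736
green52 1564.0 [448.9  70.7] [610.1 -12.5] [44.6 62.9] 1.438
```

View pics/w4.png

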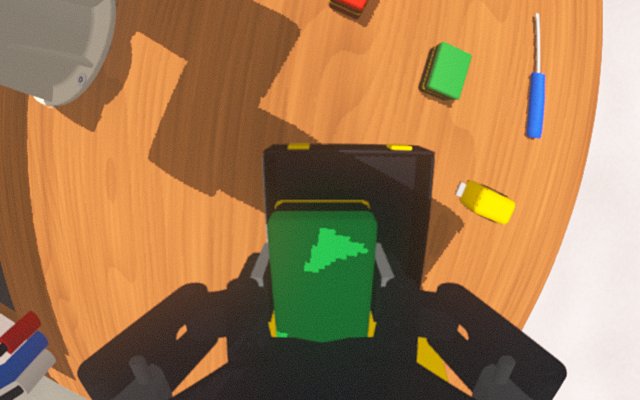

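The wrist view shows the held green pack at (322,275), and the case front rim with corners near (265,152) and (434,152). The tape measure is at (487,202) and the spare at (447,71).

```bash
python3 - <<'E'
from h import *
f=grab("wrist"); t=grab("top")
w=cast(f,[(265,152),(434,152)],68)[:,:2]; print(w.round(1),np.linalg.norm(w[1]-w[0]))
a=np.arctan2(*(w[1]-w[0])[::-1]); y=np.array([np.cos(a),np.sin(a)]); x=np.array([y[1],-y[0]]); m=w.mean(0); print("yaw",a-np.pi*0,"centre",m+95*x)
# predicted top-view corners with top-measure centre
c=np.array([522,-221]); th=-1.398
for c in (c,m+95*x):
    P=[[*(c+R.from_euler("z",th).as_matrix()[:2,:2]@np.array([sx*95,sy*100])),68] for sx,sy in((-1,-1),(-1,1),(1,1),(1,-1))]
    print(proj(t,P).round(1).tolist())
E
```

```text
[[ 413.  -150.9]
 [ 604.2 -116.2]] 194.4051928564233
yaw 0.17946733522840924 centre [ 525.55205141 -227.00323105]
[[410.9, 256.0], [399.5, 190.3], [461.6, 180.8], [474.2, 246.4]]
[[412.9, 254.8], [401.5, 189.2], [463.6, 179.7], [476.2, 245.3]]
```

```bash

python3 -m crank '[[-0.0257,-0.0118,0,0,0,0,1],[-0.0257,-0.0118,0.05,0,0,0,1],[-0.0257,-0.0118,0.1,0,0,0,1],[-0.0257,-0.0118,0.14,0,0,0,1],[-0.0257,-0.0118,0.14,0,0,0,1]]'|tr '\n' ' '
python3 - <<'E'
from h import *
state(); delta((472.8,-192.3,46),1.745)
E
```

```text
clock: 15.45 eef_pos: [472.2, -189.9, 145.3] tcp_rot: [-3.133, -0.006, 1.745] contact_force: [0.1, 0.5, -2.4] opening: 0.504 grasp_force: 65.5 15.45 [ 472.2 -189.9  145.3] [-3.133 -0.006  1.745] F [ 0.1  0.5 -2.4] op 0.504 g 65.5
d [-0.003   0.001   0.0992] rot [-0.009 -0.006 -0.   ]
```

```bash

python3 -m crank '[[0,0,0.04,0,0,0,1],[0,0,0.07,0,0,0,1],[0,0,0.09,0,0,0,1],[0,0,0.103,0,0,0,1],[0,0,0.103,0,0,0,1]]'|tr '\n' ' '
python3 -m crank '[[0,0,0.001,0,0,0,0.25],[0,0,0.001,0,0,0,0.25],[0,0,0.001,0,0,0,0.25],[0,0,0.001,0,0,0,0.25]]'|tr '\n' ' '
python3 -m crank '[[0,0,-0.03,0,0,0,0.25],[0,0,-0.08,0,0,0,0.25],[0,0,-0.13,0,0,0,0],[0,0,-0.18,0,0,0,0],[0,0,-0.23,0,0,0,0]]'|tr '\n' ' '
python3 - <<'E'
from h import *
state(); f=grab("wrist","w5")
for b in blobs(f,"green",57,60): print("green57",*b)
for b in blobs(f,"green",52,60): print("green52",*b)
for b in blobs(f,"red",52,60): print("red52",*b)
E
```

```text
clock: 15.95 eef_pos: [476.1, -192.1, 47.0] tcp_rot: [-3.141, -0.001, 1.745] contact_force: [0.6, -0.4, -2.7] opening: 0.509 grasp_force: 65.8 clock: 16.35 eef_pos: [476.4, -192.9, 46.9] tcp_rot: [3.14, 0.001, 1.744] contact_force: [0.3, -0.3, 0.6] opening: 0.753 grasp_force: 0.0 clock: 16.85 eef_pos: [475.3, -192.5, 278.6] tcp_rot: [3.141, 0.0, 1.744] contact_force: [1.3, -0.6, -0.7] opening: 0.999 grasp_force: 0.0 16.85 [ 475.3 -192.5  278.6] [3.141 0.    1.744] F [ 1.3 -0.6 -0.7] op 0.999 g 0.0
green57 2033.0 [322.6 175.6] [ 475.7 -190.1] [44.3 63.7] 1.743
green57 1577.0 [459.4  53.7] [607.7 -14.7] [44.4 62.3] 1.443
green52 2033.0 [322.6 175.6] [ 475.9 -191.1] [44.9 64.7] 1.743
green52 1577.0 [459.4  53.7] [609.9 -13.2] [45.  63.2] 1.443
red52 746.5 [ 16.  326.9] [-246.5 -694.3] [ 53.3 383.7] 0.697
```

View pics/w5.png

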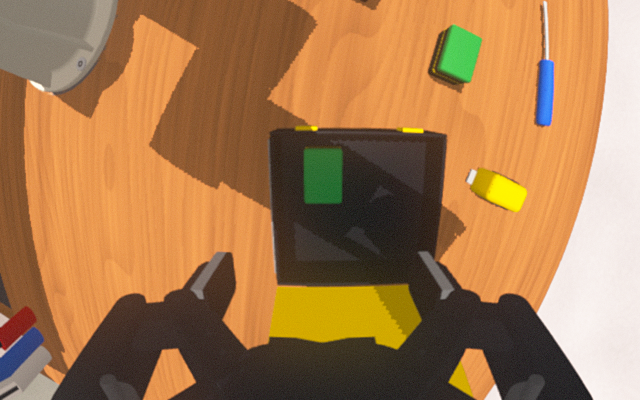

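The charged pack stands in the case at (323,176), with its top at the z = 57 height. The spare is next, at (459,54).

```bash
python3 - <<'E'
from h import *
f=grab("wrist"); w=cast(f,[(271,131),(446,133),(438,283),(276,284)],68)[:,:2]; print(w.round(1).tolist(),w.mean(0)); delta((608,-20,220),1.443)
E
```

```text
[[416.7, -151.1], [613.1, -115.7], [660.5, -308.4], [446.5, -340.5]] [ 534.19689935 -228.90932661]
d [0.1496 0.1564 0.0642] rot [0.011 0.005 0.301]
```

```bash

python3 -m crank '[[0.15,0.156,0.064,0,0,0.301,0],[0.15,0.156,0.064,0,0,0.301,0],[0.15,0.156,0.064,0,0,0.301,0],[0.15,0.156,0.064,0,0,0.301,0],[0.15,0.156,0.064,0,0,0.301,0]]'|tr '\n' ' '
python3 -m crank '[[0,0,0,0,0,0,0],[0,0,0,0,0,0,0]]'|tr '\n' ' '
python3 - <<'E'
from h import *
state(); f=grab("wrist")
for b in blobs(f,"green",52,60): print("green52",*b)
for b in blobs(f,"red",52,60): print("red52",*b)
delta((610,-13,100),1.441)
E
```

```text
clock: 17.45 eef_pos: [604.6, -15.5, 211.0] tcp_rot: [-3.141, -0.0, 1.444] contact_force: [0.9, 0.4, -0.3] opening: 0.997 grasp_force: 0.0 clock: 17.65 eef_pos: [603.2, -17.7, 211.5] tcp_rot: [-3.14, 0.0, 1.444] contact_force: [-0.2, -0.0, 1.2] opening: 0.994 grasp_force: 0.0 17.65 [603.2 -17.7 211.5] [-3.14   0.     1.444] F [-0.2 -0.   1.2] op 0.994 g 0.0
green52 608.0 [241.7 330.8] [ 488.2 -176.5] [29.3 53. ] 1.882
green52 2844.5 [332.3 180.7] [613.7  -9. ] [41.9 62.4] 1.436
red52 2670.0 [189.9 116.2] [485.5  72.5] [49.2 62.7] 1.287
red52 426.0 [43.2 64.6] [281.2 190.9] [24.8 62. ] 0.016
d [0.0063 0.0063 0.112 ] rot [-0.001  0.     0.002]
```

```bash

python3 -m crank '[[0.008,0.008,0.05,0,0,0,0],[0.008,0.008,0.1,0,0,0,0],[0.008,0.008,0.14,0,0,0,0],[0.008,0.008,0.173,0,0,0,0],[0.008,0.008,0.173,0,0,0,0]]'|tr '\n' ' '
python3 -m crank '[[0,0,0,0,0,0,1],[0,0,0,0,0,0,1],[0,0,0,0,0,0,1],[0,0,0,0,0,0,1],[0,0,0,0,0,0,1]]' 60|tr '\n' ' '
python3 -m crank '[[0,0,-0.02,0,0,0,1],[0,0,-0.07,0,0,0,1],[0,0,-0.12,0,0,0,1],[0,0,-0.17,0,0,0,1],[0,0,-0.2,0,0,0,1]]'|tr '\n' ' '
python3 - <<'E'
from h import *
state(); f=grab("wrist"); print([b[:3] for b in blobs(f,"green",220,60)])
delta((566,-180,238),1.745)
E
```

```text
clock: 18.2 eef_pos: [608.9, -12.5, 35.5] tcp_rot: [-3.134, 0.001, 1.441] contact_force: [-0.7, 0.4, 0.4] opening: 1.002 grasp_force: 0.0 clock: 18.7 eef_pos: [614.1, -11.4, 41.6] tcp_rot: [3.138, -0.0, 1.443] contact_force: [-1.3, -1.9, 8.5] opening: 0.507 grasp_force: 62.9 clock: 19.2 eef_pos: [613.8, -11.1, 244.6] tcp_rot: [3.135, -0.001, 1.443] contact_force: [0.7, -0.4, -2.8] opening: 0.504 grasp_force: 62.5 19.2 [613.8 -11.1 244.6] [ 3.135e+00 -1.000e-03  1.443e+00] F [ 0.7 -0.4 -2.8] op 0.504 g 62.5
[(12588.5, array([321.4, 273.3]), array([611.2, -28.4]))]
d [-0.1738 -0.0278  0.0102] rot [ 0.012  0.001 -0.302]
```

```bash

python3 -m crank '[[-0.174,-0.028,0,0,0,-0.302,1],[-0.174,-0.028,0,0,0,-0.302,1],[-0.174,-0.028,0,0,0,-0.302,1],[-0.174,-0.028,0,0,0,-0.302,1],[-0.174,-0.028,0,0,0,-0.302,1]]'|tr '\n' ' '
python3 -m crank '[[0,0,0.04,0,0,0,1],[0,0,0.08,0,0,0,1],[0,0,0.08,0,0,0,1]]'|tr '\n' ' '
python3 - <<'E'
from h import *
state(); delta((566,-180,48),1.745)
E
```

```text
clock: 19.75 eef_pos: [561.2, -183.6, 239.8] tcp_rot: [3.141, 0.002, 1.741] contact_force: [-0.2, 1.2, -2.6] opening: 0.506 grasp_force: 62.4 clock: 20.05 eef_pos: [559.2, -178.4, 154.8] tcp_rot: [-3.134, -0.004, 1.745] contact_force: [-1.5, 0.5, -4.1] opening: 0.503 grasp_force: 62.5 20.05 [ 559.2 -178.4  154.8] [-3.134 -0.004  1.745] F [-1.5  0.5 -4.1] op 0.503 g 62.5
d [-0.0032  0.0072  0.1068] rot [-0.007 -0.004 -0.   ]
```

```bash

python3 -m crank '[[0,0.004,0.04,0,0,0,1],[0,0.004,0.07,0,0,0,1],[0,0.004,0.095,0,0,0,1],[0,0.004,0.109,0,0,0,1],[0,0.004,0.109,0,0,0,1]]'|tr '\n' ' '
python3 - <<'E'
from h import *
state()
E
```

```text
clock: 20.55 eef_pos: [566.4, -178.9, 49.7] tcp_rot: [-3.14, -0.001, 1.745] contact_force: [-0.7, 0.2, -3.1] opening: 0.506 grasp_force: 62.6 20.55 [ 566.4 -178.9   49.7] [-3.140e+00 -1.000e-03  1.745e+00] F [-0.7  0.2 -3.1] op 0.506 g 62.6
```

```bash

python3 -m crank '[[0,0,0.002,0,0,0,1],[0,0,0.003,0,0,0,1],[0,0,0.003,0,0,0,0.25],[0,0,0.003,0,0,0,0.25],[0,0,0.003,0,0,0,0.25]]'|tr '\n' ' '
python3 -m crank '[[0,0,-0.03,0,0,0,0.25],[0,0,-0.08,0,0,0,0.25],[0,0,-0.13,0,0,0,0],[0,0,-0.18,0,0,0,0],[0,0,-0.23,0,0,0,0]]'|tr '\n' ' '
python3 - <<'E'
from h import *
state(); f=grab("wrist","w6")
for b in blobs(f,"green",57,60): print("green57",*b)
t=grab("top")
for b in blobs(t,"green",52,20): print("top",*b)
for b in blobs(t,"red",52,60): print("top red52",*b)
delta((482,20,250),1.29)
E
```

```text
clock: 21.05 eef_pos: [566.2, -179.6, 47.6] tcp_rot: [-3.141, 0.0, 1.745] contact_force: [-4.9, -1.7, 3.1] opening: 0.751 grasp_force: 2.6 clock: 21.55 eef_pos: [566.7, -179.4, 279.9] tcp_rot: [3.14, 0.001, 1.745] contact_force: [0.8, -0.0, -1.3] opening: 0.995 grasp_force: 0.0 21.55 [ 566.7 -179.4  279.9] [3.140e+00 1.000e-03 1.745e+00] F [ 0.8 -0.  -1.3] op 0.995 g 0.0
green57 2032.0 [322. 176.] [ 566.9 -177.8] [44.  62.9] 1.744
green57 1953.0 [244.8 173.5] [ 477.9 -189.9] [45.7 64.9] 1.748
top 242.5 [426.2 233. ] [ 476.4 -194.1] [41.5 61.2] 1.746
top 250.0 [421.6 203.2] [ 568.5 -180.1] [44.7 65.2] 1.734
top red52 282.5 [338.9 229.7] [481.2  70.5] [46.4 63.8] 1.272
top red52 85.5 [227.8 187.2] [606.  419.8] [23.8 44.2] 2.945
d [ 0.213  -0.0528  0.0335] rot [0.014 0.003 0.455]
```

View pics/w6.png

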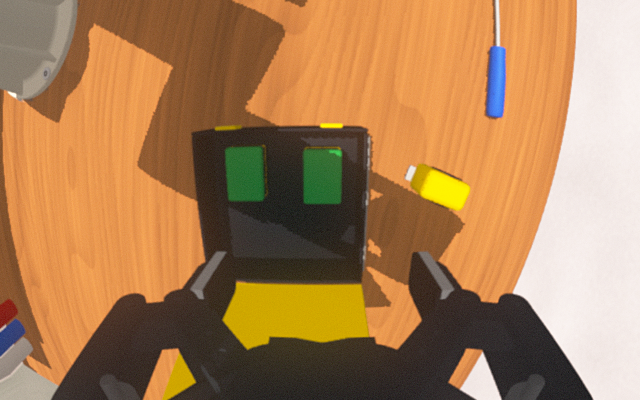

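Both green packs stand in the case, at (246,173) and (322,175). Next is the flat pack at (482,72).

```bash

python3 -m crank '[[0,0,-0.03,0,0,-0.74,0],[0,0,-0.03,0,0,-0.74,0],[0,0,-0.03,0,0,-0.74,0],[0,0,-0.03,0,0,-0.74,0],[0,0,-0.03,0,0,-0.74,0]]'|tr '\n' ' '
for i in 1 2; do python3 -m crank '[[0,0,0,0,0,-0.74,0],[0,0,0,0,0,-0.74,0],[0,0,0,0,0,-0.74,0],[0,0,0,0,0,-0.74,0],[0,0,0,0,0,-0.74,0]]'|tr '\n' ' '; done
python3 -m crank '[[0,0,0,0,0,-0.46,0],[0,0,0,0,0,-0.46,0],[0,0,0,0,0,-0.46,0],[0,0,0,0,0,-0.46,0]]'|tr '\n' ' '
python3 - <<'E'
from h import *
print(state()["qpos"].round(2)); delta((483,74,230),-1.857)
E
```

```text
clock: 22.15 eef_pos: [566.8, -179.4, 307.2] tcp_rot: [3.141, 0.001, 2.491] contact_force: [-0.8, -0.2, 0.2] opening: 1.001 grasp_force: 0.0 clock: 22.65 eef_pos: [566.8, -179.4, 307.0] tcp_rot: [-3.141, 0.001, -3.052] contact_force: [0.3, -0.1, 0.3] opening: 1.002 grasp_force: 0.0 clock: 23.15 eef_pos: [566.8, -179.4, 307.0] tcp_rot: [-3.141, 0.001, -2.312] contact_force: [0.2, -0.7, -0.5] opening: 1.003 grasp_force: 0.0 clock: 23.55 eef_pos: [573.9, -146.3, 304.9] tcp_rot: [-3.134, -0.046, -1.907] contact_force: [-0.7, 0.5, 0.1] opening: 1.0 grasp_force: 0.0 23.55 [ 573.9 -146.3  304.9] [-3.134 -0.046 -1.907] F [-0.7  0.5  0.1] op 1.0 g 0.0
[-0.23  0.25  1.65 -0.05  1.24 -3.02]
d [-0.1812  0.159   0.0655] rot [-0.006 -0.046 -0.05 ]
```

```bash

python3 -m crank '[[-0.18,0.16,0.03,0,0,0,0],[-0.18,0.16,0.03,0,0,0,0],[-0.18,0.16,0.03,0,0,0,0],[-0.18,0.16,0.03,0,0,0,0],[-0.18,0.16,0.03,0,0,0,0]]'|tr '\n' ' '
python3 -m crank '[[0,0,0,0,0,0,0],[0,0,0,0,0,0,0],[0,0,0,0,0,0,0]]'|tr '\n' ' '
python3 - <<'E'
from h import *
print(state()["qpos"].round(2)); delta((483,74,230),-1.857)
f=grab("wrist")
for b in blobs(f,"red",52,60): print("red52",*b)
E
```

```text
clock: 24.05 eef_pos: [481.1, 74.8, 265.5] tcp_rot: [-3.134, -0.045, -1.911] contact_force: [0.6, -0.1, -0.6] opening: 0.997 grasp_force: 0.0 clock: 24.35 eef_pos: [482.8, 72.4, 266.0] tcp_rot: [-3.134, -0.046, -1.911] contact_force: [-0.0, -0.3, -0.4] opening: 0.998 grasp_force: 0.0 24.35 [482.8  72.4 266. ] [-3.134 -0.046 -1.911] F [-0.  -0.3 -0.4] op 0.998 g 0.0
[ 0.17  0.13  1.89 -0.05  1.14 -2.61]
d [-0.0032  0.0006  0.0359] rot [-0.007 -0.046 -0.054]
red52 476.0 [480.9 231.3] [311.6 192.4] [24.8 47.3] 0.036
red52 2026.0 [324.9 185.4] [480.2  72.1] [43.  63.6] 1.295
```

Fix the tilt, then descend.

```bash

python3 -m crank '[[-0.002,-0.001,0.036,-0.007,-0.046,-0.054,0],[-0.002,-0.001,0.036,-0.007,-0.046,-0.054,0],[-0.002,-0.001,0.036,-0.007,-0.046,-0.054,0]]'|tr '\n' ' '
python3 - <<'E'
from h import *
state(); f=grab("wrist")
b=[b for b in blobs(f,"red",52,60) if 440<b[2][0]<520][0]; print(*b); delta((*b[2],40),b[4]-np.pi)
E
```

```text
clock: 24.7 eef_pos: [483.3, 71.7, 229.7] tcp_rot: [3.139, -0.002, -1.86] contact_force: [-0.2, 0.5, -0.2] opening: 1.002 grasp_force: 0.0 24.7 [483.3  71.7 229.7] [ 3.139e+00 -2.000e-03 -1.860e+00] F [-0.2  0.5 -0.2] op 1.002 g 0.0
2549.0 [323.8 184.5] [480.3  71.7] [42.4 63.7] 1.299
d [0.0012 0.0032 0.1904] rot [ 0.001 -0.001 -0.017]
```

```bash

python3 -m crank '[[0.001,0.002,0.05,0,0,-0.012,0],[0.001,0.002,0.1,0,0,-0.012,0],[0.001,0.002,0.15,0,0,-0.012,0],[0.001,0.002,0.19,0,0,-0.012,0],[0.001,0.002,0.19,0,0,-0.012,0]]'|tr '\n' ' '
python3 -m crank '[[0,0,0,0,0,0,1],[0,0,0,0,0,0,1],[0,0,0,0,0,0,1],[0,0,0,0,0,0,1],[0,0,0,0,0,0,1]]' 60|tr '\n' ' '
python3 - <<'E'
from h import *
state()
E
python3 -m crank '[[0,0,-0.02,0,0,0,1],[0,0,-0.07,0,0,0,1],[0,0,-0.12,0,0,0,1],[0,0,-0.17,0,0,0,1],[0,0,-0.17,0,0,0,1]]'|tr '\n' ' '
python3 - <<'E'
from h import *
state(); f=grab("wrist","w7"); print([b[:5] for b in blobs(f,"red",210+13,60)])
delta((556,264.5,212),-1.776)
E
```

```text
clock: 25.25 eef_pos: [478.7, 72.1, 36.5] tcp_rot: [3.134, -0.003, -1.845] contact_force: [-0.9, -0.1, 0.5] opening: 1.002 grasp_force: 0.0 clock: 25.75 eef_pos: [482.7, 72.8, 42.3] tcp_rot: [-3.139, 0.002, -1.845] contact_force: [-1.4, 0.9, 12.3] opening: 0.503 grasp_force: 60.9 25.75 [482.7  72.8  42.3] [-3.139e+00  2.000e-03 -1.845e+00] F [-1.4  0.9 12.3] op 0.503 g 60.9
clock: 26.25 eef_pos: [485.2, 73.1, 217.7] tcp_rot: [-3.13, 0.005, -1.845] contact_force: [1.2, 0.2, -1.4] opening: 0.504 grasp_force: 62.6 26.25 [485.2  73.1 217.7] [-3.13   0.005 -1.845] F [ 1.2  0.2 -1.4] op 0.504 g 62.6
[(614.5, array([500.2, 250. ]), array([400.6,  83.1]), array([11.3, 20.4]), 3.135), (12796.5, array([321.7, 271.9]), array([484.7,  72.8]), array([44.4, 68.7]), 1.298)]
d [-0.2041 -0.0179  0.0033] rot [-0.008  0.003 -0.069]
```

View pics/w7.png

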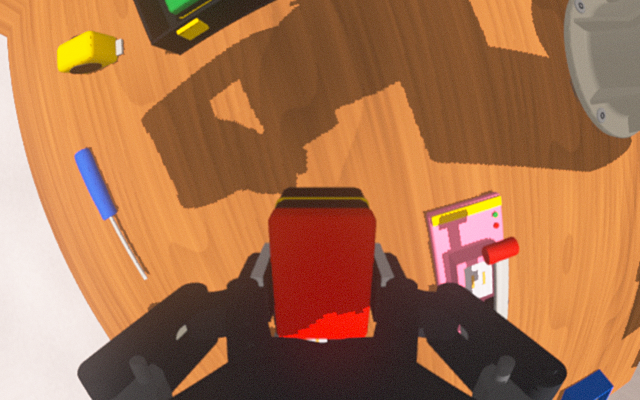

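The red pack is held square in the gripper at (322,272). Moving to the cradle.

```bash

python3 -m crank '[[-0.204,-0.018,0,0,0,-0.066,1],[-0.204,-0.018,0,0,0,-0.066,1],[-0.204,-0.018,0,0,0,-0.066,1],[-0.204,-0.018,0,0,0,-0.066,1],[-0.204,-0.018,0,0,0,-0.066,1]]'|tr '\n' ' '
python3 -m crank '[[0,0,0.05,0,0,0,1],[0,0,0.08,0,0,0,1],[0,0,0.08,0,0,0,1],[0,0,0.08,0,0,0,1],[0,0,0.08,0,0,0,1]]'|tr '\n' ' '
python3 - <<'E'
from h import *
state(); delta((556,264.5,72.5),-1.778); f=grab("wrist","w8")
E
```

```text
clock: 26.8 eef_pos: [554.7, 268.8, 208.6] tcp_rot: [3.141, 0.002, -1.776] contact_force: [1.7, -0.4, -1.4] opening: 0.506 grasp_force: 62.4 clock: 27.3 eef_pos: [554.5, 264.2, 131.3] tcp_rot: [-3.141, 0.001, -1.779] contact_force: [-0.5, 0.4, -1.9] opening: 0.502 grasp_force: 62.2 27.3 [554.5 264.2 131.3] [-3.141e+00  1.000e-03 -1.779e+00] F [-0.5  0.4 -1.9] op 0.502 g 62.2
d [-0.0005 -0.0013  0.0588] rot [-0.001  0.001 -0.001]
```

View pics/w8.png

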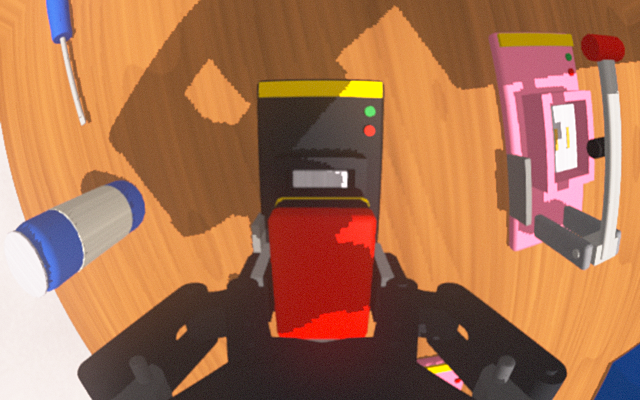

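The red pack (322,270) lines up with the charger (centre column 321). Lowering it.

```bash

python3 -m crank '[[0,-0.0013,0.015,0,0,0,1],[0,-0.0013,0.03,0,0,0,1],[0,-0.0013,0.04,0,0,0,1],[0,-0.0013,0.04,0,0,0,1]]'|tr '\n' ' '
python3 -m crank '[[0,0,0.008,0,0,0,1],[0,0,0.014,0,0,0,1],[0,0,0.018,0,0,0,1],[0,0,0.018,0,0,0,1]]'|tr '\n' ' '
python3 - <<'E'
from h import *
state()
E
```

```text
clock: 27.75 eef_pos: [553.4, 263.1, 87.3] tcp_rot: [3.137, -0.002, -1.779] contact_force: [-0.7, 0.1, -2.3] opening: 0.504 grasp_force: 62.4 clock: 28.15 eef_pos: [554.7, 263.8, 71.3] tcp_rot: [3.14, -0.0, -1.778] contact_force: [-0.5, -1.3, 2.1] opening: 0.506 grasp_force: 62.9 28.15 [554.7 263.8  71.3] [ 3.14  -0.    -1.778] F [-0.5 -1.3  2.1] op 0.506 g 62.9
```

```bash

python3 -m crank '[[0,0,0,0,0,0,0],[0,0,0,0,0,0,0],[0,0,0,0,0,0,0],[0,0,-0.03,0,0,0,0],[0,0,-0.08,0,0,0,0]]'|tr '\n' ' '
python3 -m crank '[[0,0,-0.05,0,0,0,0],[0,0,-0.1,0,0,0,0],[0,0,-0.15,0,0,0,0],[0.05,0,-0.2,0,0,0,0],[0.1,0,-0.2,0,0,0,0]]'|tr '\n' ' '
python3 - <<'E'
from h import *
state(); t=grab("top"); s=grab("scene")
for f in (t,s):
  for b in blobs(f,"red",82,60): print("red82",*b)
  for b in blobs(f,"red",240,60): print("red240",*b[:3])
E
```

```text
clock: 28.65 eef_pos: [552.8, 262.8, 149.6] tcp_rot: [3.135, -0.004, -1.778] contact_force: [0.3, 0.6, 0.5] opening: 1.001 grasp_force: 0.0 clock: 29.15 eef_pos: [539.3, 182.5, 352.9] tcp_rot: [-3.136, 0.004, -1.776] contact_force: [1.9, -1.3, -1.0] opening: 0.996 grasp_force: 0.0 29.15 [539.3 182.5 352.9] [-3.136  0.004 -1.776] F [ 1.9 -1.3 -1. ] op 0.996 g 0.0
red82 237.5 [343.8 164.9] [556.5 261.1] [49.7 71. ] 1.378
red82 82.0 [373.8 111.6] [481.7 505.5] [24.2 80.3] 2.653
red82 89.5 [44.1 58. ] [-636.8 -145.8] [ 42.9 214.2] 3.034
red240 237.5 [343.8 164.9] [629.7 166. ]
red240 82.0 [373.8 111.6] [565.6 375.2]
red240 89.5 [44.1 58. ] [-392.  -182.4]
```

```bash
python3 - <<'E'
from h import *
delta((578.8,375.7,340),-1.777); f=grab("wrist","w9")
for b in blobs(f,"red",82,60): print("red82",*b)
for b in blobs(f,"red",240,60): print("red240",*b[:3])
E
```

```text
d [-0.2022  0.001   0.0113] rot [-0.003  0.    -0.004]
red82 1439.0 [323.5 230.5] [553.5 261.8] [45.3 66. ] 1.361
red82 321.0 [474.2 135.9] [323.2 172.4] [19.9 43.4] 3.134
red240 1439.0 [323.5 230.5] [540.8 199.9]
red240 321.0 [474.2 135.9] [403.5 146.6]
```

View pics/w9.png

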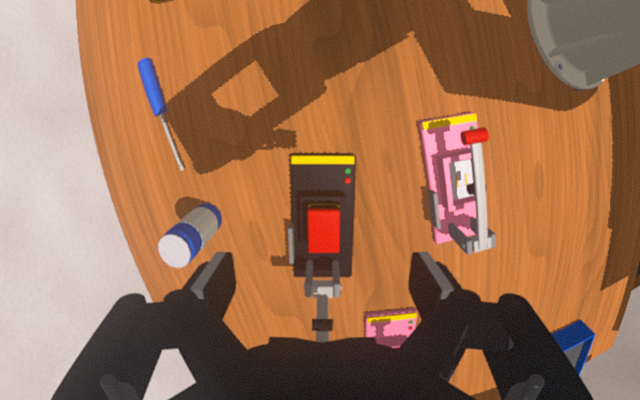

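The red pack sits in the cradle at (324,230), with the arm up behind it at (322,310). I'll re-grip the handle.

```bash

python3 -m crank '[[-0.05,0.001,0,0,0,0,0],[-0.1,0.001,0,0,0,0,0],[-0.15,0.001,0,0,0,0,0],[-0.202,0.001,0,0,0,0,0],[-0.202,0.001,0,0,0,0,0]]'|tr '\n' ' '
python3 - <<'E'
from h import *
state(); delta((578.8,375.7,240),-1.777)
E
```

```text
clock: 29.8 eef_pos: [578.1, 385.5, 346.0] tcp_rot: [3.139, 0.001, -1.774] contact_force: [0.4, -0.8, -0.2] opening: 1.002 grasp_force: 0.0 29.8 [578.1 385.5 346. ] [ 3.139e+00  1.000e-03 -1.774e+00] F [ 0.4 -0.8 -0.2] op 1.002 g 0.0
d [ 0.0095 -0.0029  0.106 ] rot [0.003 0.001 0.003]
```

```bash

python3 -m crank '[[0,0,0.03,0,0,0,0],[0,0,0.05,0,0,0,0],[0,0,0.05,0,0,0,0],[0,0,0.05,0,0,0,0]]'|tr '\n' ' '
python3 - <<'E'
from h import *
state(); delta((578.8,375.7,240),-1.777)
E
```

```text
clock: 30.2 eef_pos: [578.2, 379.5, 297.9] tcp_rot: [3.14, -0.001, -1.778] contact_force: [0.2, 0.7, -0.6] opening: 1.001 grasp_force: 0.0 30.2 [578.2 379.5 297.9] [ 3.140e+00 -1.000e-03 -1.778e+00] F [ 0.2  0.7 -0.6] op 1.001 g 0.0
d [ 0.0036 -0.0015  0.0579] rot [ 0.002 -0.001 -0.001]
```

```bash

python3 -m crank '[[0.0036,-0.001,0.03,0,0,0,0],[0.0036,-0.001,0.058,0,0,0,0],[0.0036,-0.001,0.058,0,0,0,0]]'|tr '\n' ' '
python3 -m crank '[[0,0,0,0,0,0,1],[0,0,0,0,0,0,1],[0,0,0,0,0,0,1],[0,0,0,0,0,0,1],[0,0,0,0,0,0,1]]' 50|tr '\n' ' '
python3 - <<'E'
from h import *
state(); delta((578.8,375.7,240),-1.777)
E
```

```text
clock: 30.5 eef_pos: [577.4, 374.7, 237.8] tcp_rot: [3.137, -0.003, -1.779] contact_force: [0.6, -0.3, 0.1] opening: 1.003 grasp_force: 0.0 clock: 31.0 eef_pos: [580.2, 376.0, 242.2] tcp_rot: [-3.139, 0.003, -1.779] contact_force: [3.9, -1.1, 5.7] opening: 0.409 grasp_force: 50.9 31.0 [580.2 376.  242.2] [-3.139e+00  3.000e-03 -1.779e+00] F [ 3.9 -1.1  5.7] op 0.409 g 50.9
d [0.0006 0.0013 0.0022] rot [-0.003  0.003 -0.002]
```

```bash

python3 -m crank '[[0.0127,0,-0.0019,0,0,0,1],[0.0447,0,-0.002,0,0,0,1],[0.0762,0,0.0042,0,0,0,1],[0.1058,0,0.0166,0,0,0,1],[0.1322,0,0.0346,0,0,0,1]]'|tr '\n' ' '
python3 -m crank '[[0.0225,0,0.0228,0,0,0,1],[0.0399,0,0.0497,0,0,0,1],[0.0465,0,0.0643,0,0,0,1],[0.0516,0,0.0795,0,0,0,1],[0.0552,0,0.0952,0,0,0,1]]'|tr '\n' ' '
python3 -m crank '[[0.001,0,0.006,0,0,0,1],[0.002,0,0.012,0,0,0,1],[0.002,0,0.016,0,0,0,1],[0.002,0,0.018,0,0,0,1],[0.002,0,0.018,0,0,0,1]]'|tr '\n' ' '
python3 - <<'E'
from h import *
state()
E
```

```text
clock: 31.5 eef_pos: [552.5, 246.7, 207.7] tcp_rot: [-3.139, 0.005, -1.779] contact_force: [4.9, 7.6, -0.6] opening: 0.406 grasp_force: 55.4 clock: 32.0 eef_pos: [540.6, 191.3, 111.1] tcp_rot: [-3.141, 0.0, -1.779] contact_force: [1.0, -3.8, 6.8] opening: 0.412 grasp_force: 60.6 clock: 32.5 eef_pos: [540.2, 189.4, 94.6] tcp_rot: [-3.141, -0.001, -1.779] contact_force: [-5.6, -11.7, 20.7] opening: 0.408 grasp_force: 63.2 32.5 [540.2 189.4  94.6] [-3.141e+00 -1.000e-03 -1.779e+00] F [ -5.6 -11.7  20.7] op 0.408 g 63.2
```

```bash

python3 -m crank '[[0,0,0.001,0,0,0,1],[0,0,0.001,0,0,0,0],[0,0,0.001,0,0,0,0],[0,0,0.001,0,0,0,0],[0,0,0.001,0,0,0,0]]'|tr '\n' ' '
python3 -m crank '[[0,0,-0.05,0,0,0,0],[0,0,-0.1,0,0,0,0],[0,0,-0.15,0,0,0,0],[0,0,-0.2,0,0,0,0],[0,0,-0.2,0,0,0,0]]'|tr '\n' ' '
python3 - <<'E'
from h import *
state(); f=grab("wrist","w10"); t=grab("top"); s=grab("scene")
for x in (f,t,s):
  for b in blobs(x,"red",94,40): 
    if 500<b[2][0]<600: print(*b)
  print(proj(x,[(541,190.5,94)]).round(1))
E
```

```text
clock: 33.0 eef_pos: [539.3, 190.4, 91.1] tcp_rot: [3.14, -0.0, -1.778] contact_force: [0.1, 0.5, -0.7] opening: 0.999 grasp_force: 0.0 clock: 33.5 eef_pos: [542.7, 191.5, 298.5] tcp_rot: [-3.133, 0.006, -1.778] contact_force: [0.8, 0.5, -0.2] opening: 1.004 grasp_force: 0.0 33.5 [542.7 191.5 298.5] [-3.133  0.006 -1.778] F [ 0.8  0.5 -0.2] op 1.004 g 0.0
528.5 [338.7 231.8] [538.2 256.1] [14.  62.9] 1.36
358.0 [311.9 231.6] [567.2 250. ] [10.2 62.9] 1.347
566.0 [325.4 178.7] [540.7 192.4] [19.9 36.9] 2.936
[[324.3 177.4]]
44.5 [299.6 210. ] [534.9 187.6] [19.  33.6] 2.382
[[299.3 208.2]]
57.5 [324.8 173. ] [539.5 193.6] [28.  38.6] 2.319
113.5 [345.2 168.7] [576.3 245.5] [26.8 67.2] 1.339
[[325.2 172.8]]
```

View pics/w10.png

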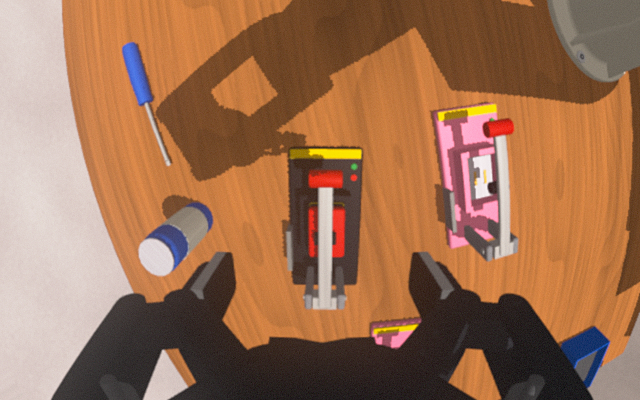

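The clamp is down on the red pack, and the handle is back at its starting pixel in the scene view. Next the lid: measure its free edge.

```bash
python3 - <<'E'
from h import *
t=grab("top"); s=grab("scene")
u=np.array([-0.174,0.985]); h=np.array([527,-225])-95*u
for z in (230,248,258):
    e=cast(t,[(504.8,167.2),(520,243.2)],z)[:,:2]; k=cast(t,[(518,204)],z-40)[0,:2]
    print(z,e.round(1).tolist(),"edge u",((e-h)@u).round(1),"len",np.linalg.norm(e[1]-e[0]).round(1),"knob u",((k-h)@u).round(1))
for a in (1.57,1.75,1.9): print(a,[(190*np.cos(a)-q*np.sin(a),68+190*np.sin(a)+q*np.cos(a)) for q in (0,8)])
delta((470,-430,420),1.743); print(h)
E
```

```text
230 [[646.8, -354.0], [450.9, -387.4]] edge u [-52.8 -51.7] len 198.7 knob u -86.9
248 [[643.0, -345.8], [450.7, -378.6]] edge u [-44.1 -43. ] len 195.1 knob u -77.9
258 [[640.9, -341.2], [450.6, -373.8]] edge u [-39.3 -38.2] len 193.0 knob u -72.9
1.57 [(np.float64(0.15130207503932003), np.float64(257.99993975704854)), (np.float64(-7.848695388415357), np.float64(258.0063103707344))]
1.75 [(np.float64(-33.86675057340349), np.float64(254.95732990604802)), (np.float64(-41.73863814839499), np.float64(253.53136146085208))]
1.9 [(np.float64(-61.42501770406564), np.float64(247.79701666060876)), (np.float64(-68.99541840556495), np.float64(245.21070012570073))]
d [ 0.621  -0.0602 -0.1299] rot [ 0.004 -0.001 -0.38 ]
[ 543.53  -318.575]
```

```bash

python3 -m crank '[[0,0,-0.05,0,0,0,1],[0,0,-0.1,0,0,0,1],[0,0,-0.13,0,0,0,1],[0,0,-0.13,0,0,0,1]]'|tr '\n' ' '
for i in 1 2 3; do python3 -m crank '[[0,0,0,0,0,0.74,1],[0,0,0,0,0,0.74,1],[0,0,0,0,0,0.74,1],[0,0,0,0,0,0.74,1],[0,0,0,0,0,0.74,1]]'|tr '\n' ' '; done
python3 -m crank '[[0,0,0,0,0,0.54,1],[0,0,0,0,0,0.54,1],[0,0,0,0,0,0.54,1],[0,0,0,0,0,0.54,1]]'|tr '\n' ' '
python3 - <<'E'
from h import *
state(); delta((504.5,-414,420),1.743)
E
```

```text
clock: 34.15 eef_pos: [541.1, 190.7, 424.5] tcp_rot: [-3.139, 0.003, -1.779] contact_force: [-0.1, -0.2, -0.7] opening: 0.328 grasp_force: 0.0 clock: 34.65 eef_pos: [539.2, 190.1, 418.5] tcp_rot: [3.14, -0.005, -2.525] contact_force: [-0.1, 0.4, -0.7] opening: -0.003 grasp_force: 0.0 clock: 35.15 eef_pos: [539.2, 190.1, 418.5] tcp_rot: [-3.14, -0.005, 3.019] contact_force: [-0.6, -0.5, -0.5] opening: -0.003 grasp_force: 0.0 clock: 35.65 eef_pos: [539.2, 190.1, 418.5] tcp_rot: [-3.137, -0.003, 2.279] contact_force: [-0.8, -1.1, -0.3] opening: -0.001 grasp_force: 0.0 clock: 36.05 eef_pos: [539.2, 190.1, 418.5] tcp_rot: [-3.136, 0.0, 1.739] contact_force: [-0.1, -0.0, -0.5] opening: -0.004 grasp_force: 0.0 36.05 [539.2 190.1 418.5] [-3.136  0.     1.739] F [-0.1 -0.  -0.5] op -0.004 g 0.0
d [-0.5897 -0.1353 -0.0007] rot [-0.005  0.    -0.004]
```

```bash

for i in 1 2 3; do python3 -m crank '[[-0.1966,-0.0451,0,0,0,0,1],[-0.1966,-0.0451,0,0,0,0,1],[-0.1966,-0.0451,0,0,0,0,1],[-0.1966,-0.0451,0,0,0,0,1],[-0.1966,-0.0451,0,0,0,0,1]]'|tr '\n' ' '; done
python3 - <<'E'
from h import *
state(); delta((504.5,-414,245),1.743); f=grab("wrist","w11")
E
```

```text
clock: 36.55 eef_pos: [528.2, -16.1, 418.8] tcp_rot: [-3.136, 0.001, 1.74] contact_force: [-0.3, 0.5, 0.0] opening: -0.0 grasp_force: 0.0 clock: 37.05 eef_pos: [518.0, -217.0, 418.5] tcp_rot: [-3.137, -0.001, 1.74] contact_force: [-0.2, 1.1, 0.0] opening: -0.005 grasp_force: 0.0 clock: 37.55 eef_pos: [507.8, -418.0, 417.7] tcp_rot: [-3.137, -0.002, 1.741] contact_force: [0.2, 0.6, 0.6] opening: -0.0 grasp_force: 0.0 37.55 [ 507.8 -418.   417.7] [-3.137e+00 -2.000e-03  1.741e+00] F [0.2 0.6 0.6] op -0.0 g 0.0
d [ 0.0042 -0.0019  0.1727] rot [-0.004 -0.002 -0.002]
```

View pics/w11.png

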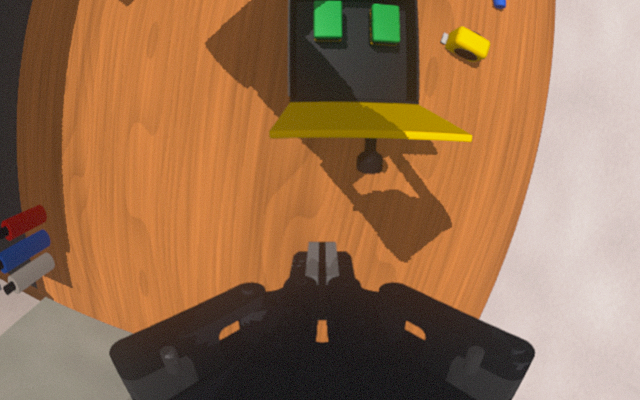

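The lid edge is at row 138, the knob at (369,160), and the closed fingers at (321,262) are behind the lid and clear of the knob. Descending, then pushing.

```bash

python3 -m crank '[[0,0,0.05,0,0,0,1],[0,0,0.1,0,0,0,1],[0,0,0.15,0,0,0,1],[0,0,0.173,0,0,0,1],[0,0,0.173,0,0,0,1]]'|tr '\n' ' '
python3 -m crank '[[0.03,0,0,0,0,0,1],[0.06,0,0,0,0,0,1],[0.06,0,0,0,0,0,1]]'|tr '\n' ' '
python3 - <<'E'
from h import *
s=state(); u=np.array([-0.174,0.985]); print((s["eef_pos"][:2]-[543.5,-318.6])@u)
E
```

```text
clock: 38.1 eef_pos: [506.8, -410.4, 242.8] tcp_rot: [-3.135, -0.008, 1.746] contact_force: [-0.4, -0.3, 0.2] opening: -0.002 grasp_force: 0.0 clock: 38.4 eef_pos: [498.3, -351.5, 249.7] tcp_rot: [-3.141, -0.001, 1.747] contact_force: [-0.4, -0.3, 0.6] opening: 0.0 grasp_force: 0.0 38.4 [ 498.3 -351.5  249.7] [-3.141e+00 -1.000e-03  1.747e+00] F [-0.4 -0.3  0.6] op 0.0 g 0.0
-24.577416038356958
```

```bash

python3 -m crank '[[0.0335,0,0.005,0,0,0,1],[0.0637,0,0.0116,0,0,0,1],[0.092,0,0.0243,0,0,0,1],[0.1173,0,0.0422,0,0,0,1],[0.1384,0,0.0649,0,0,0,1]]'|tr '\n' ' '
python3 - <<'E'
from h import *
s=state(); u=np.array([-0.174,0.985]); print((s["eef_pos"][:2]-[543.5,-318.6])@u); t=grab("top","t2")
cv2.imwrite("pics/t2c.png",cv2.resize(t["image"][120:290,340:560,::-1],None,fx=3,fy=3))
E
```

```text
clock: 38.9 eef_pos: [475.5, -217.8, 185.1] tcp_rot: [3.139, 0.002, 1.745] contact_force: [0.9, -1.2, 0.0] opening: 0.001 grasp_force: 0.5 38.9 [ 475.5 -217.8  185.1] [3.139e+00 2.000e-03 1.745e+00] F [ 0.9 -1.2  0. ] op 0.001 g 0.5
111.1065427327403
```

View pics/t2c.png

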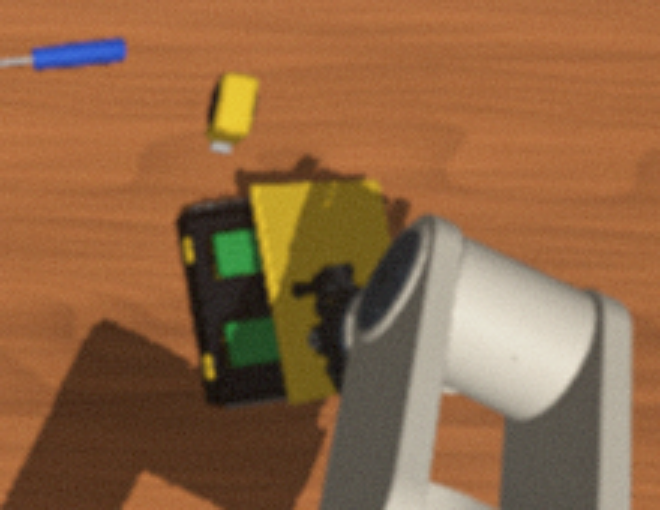

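The lid is about halfway down, with both packs inside. Continuing.

```bash

python3 -m crank '[[0.0163,0,0.0263,0,0,0,1],[0.023,0,0.041,0,0,0,1],[0.0269,0,0.0555,0,0,0,1],[0.03,0,0.0706,0,0,0,1],[0.031,0,0.078,0,0,0,1]]'|tr '\n' ' '
python3 -m crank '[[0,0,0.004,0,0,0,1],[0,0,0.008,0,0,0,1],[0,0,0.008,0,0,0,1]]'|tr '\n' ' '
python3 - <<'E'
from h import *
s=state()
E
```

```text
clock: 39.45 eef_pos: [469.2, -188.0, 105.4] tcp_rot: [-3.141, -0.0, 1.745] contact_force: [-0.0, 1.0, 0.2] opening: -0.002 grasp_force: 0.3 clock: 39.75 eef_pos: [468.7, -188.4, 97.5] tcp_rot: [-3.141, -0.0, 1.745] contact_force: [-0.1, 0.8, -0.4] opening: -0.002 grasp_force: 0.0 39.75 [ 468.7 -188.4   97.5] [-3.141 -0.     1.745] F [-0.1  0.8 -0.4] op -0.002 g 0.0
```

```bash

for i in 1 2; do python3 -m crank '[[0,0,0.002,0,0,0,1],[0,0,0.003,0,0,0,1],[0,0,0.003,0,0,0,1]]'|tr '\n' ' '; done
python3 - <<'E'
from h import *
s=state()
E
```

```text
clock: 40.05 eef_pos: [468.9, -188.4, 95.4] tcp_rot: [-3.141, 0.0, 1.745] contact_force: [-2.1, 0.2, 11.5] opening: -0.005 grasp_force: 5.5 clock: 40.35 eef_pos: [469.1, -188.4, 94.8] tcp_rot: [3.141, 0.0, 1.745] contact_force: [-11.9, 4.8, 46.8] opening: -0.003 grasp_force: 23.6 40.35 [ 469.1 -188.4   94.8] [3.141 0.    1.745] F [-11.9   4.8  46.8] op -0.003 g 23.6
```

```bash

python3 -m crank '[[0,0,-0.03,0,0,0,1],[0,0,-0.08,0,0,0,1],[0,0,-0.13,0,0,0,1],[0,0,-0.18,0,0,0,1],[0,0,-0.23,0,0,0,1]]'|tr '\n' ' '
for i in 1 2; do python3 -m crank '[[-0.2,-0.05,0,0,0,0,1],[-0.2,-0.05,0,0,0,0,1],[-0.2,-0.05,0,0,0,0,1],[-0.2,-0.05,0,0,0,0,1],[-0.2,-0.05,0,0,0,0,1]]'|tr '\n' ' ';done
python3 - <<'E'
from h import *
s=state(); t=grab("top"); c=grab("scene","s3")
for f in (t,c): 
  for b in blobs(f,"yellow",76,300): print(*b)
  for b in blobs(f,"green",52,25): print("green",*b)
  for b in blobs(f,"red",94,40):
    if 480<b[2][0]<620:print("red",*b)
cv2.imwrite("pics/s3c.png",cv2.resize(c["image"][80:340,100:420,::-1],None,fx=2.3,fy=2.3))
E
```

```text
clock: 40.85 eef_pos: [468.3, -188.1, 323.8] tcp_rot: [-3.141, 0.0, 1.745] contact_force: [1.3, -0.4, -0.1] opening: -0.005 grasp_force: 0.0 clock: 41.35 eef_pos: [453.1, -398.6, 321.2] tcp_rot: [-3.14, 0.002, 1.741] contact_force: [1.2, 0.2, 0.6] opening: 0.003 grasp_force: 0.0 clock: 41.85 eef_pos: [437.9, -603.8, 320.1] tcp_rot: [-3.14, 0.001, 1.742] contact_force: [-0.2, 0.3, -0.4] opening: 0.0 grasp_force: 0.0 41.85 [ 437.9 -603.8  320.1] [-3.140e+00  1.000e-03  1.742e+00] F [-0.2  0.3 -0.4] op 0.0 g 0.0
4035.5 [438.2 221.2] [ 524.7 -221.5] [197.6 200.1] 0.18
red 96.0 [275.9 209.1] [537.1 261.3] [16.6 66.3] 1.348
red 66.5 [299.6 208.2] [540.8 189.9] [21.  39.8] 2.925
red 40.5 [278.7 198.1] [570.2 253.5] [ 9.4 64.9] 1.38
344.5 [284.6 298.8] [ 732.3 -175.3] [39.7 76. ] 2.919
4492.0 [219.9 264. ] [ 525.4 -225.9] [193.8 203.3] 0.168
red 59.5 [324.8 173. ] [540.8 192.2] [28.  42.4] 2.319
red 112.5 [345.2 168.7] [576.3 245.5] [26.8 67.2] 1.339
```

View pics/s3c.png

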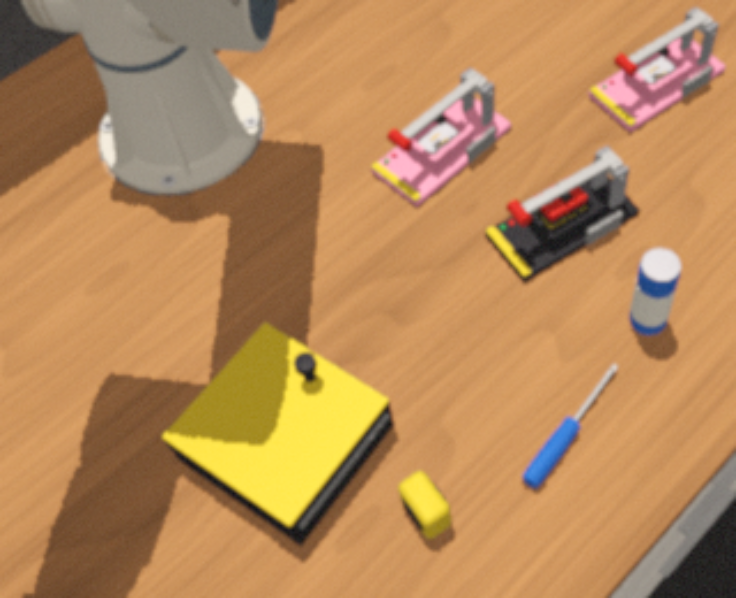

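The lid lies flat on the case at (275,425), the clamp is down on the red pack at (565,205), and the can, tape measure and screwdriver have not moved. No green packs remain on the bench.

```bash
python3 -c "
from rig import sign_off
print(sign_off())"
```

```text
the job is handed in; nothing more can be done
None
```

I handed the job in at about 42 s: the flat red pack is in the charger with the clamp down on it, both green packs (the charged one and the only spare) stand in the case with the lid shut, and the can, tape measure and screwdriver were not touched; no verdict came back.

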